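# Press a label holder home in the ware shelf's sprung rail

## Task

In the pottery studio, take the wide label holder out of the dark wooden stand and push its blade down behind the lip of the metal rail on the front of the low ware shelf, with the paper label facing away from the shelf, until its shoulders sit flush on the rail. The rail is sprung and pushes the holder back up, so finish while still holding it pressed fully home and stay there, so that I can put the locking screw in. Leave the narrow label holder and all the other things where they are.

Things in the scene. Friction and masses are not known exactly. Their poses are not given: they have to be found in the camera images.
- holder: Wide label holder, aluminium, about 0.09 kg, upright in a slot of the stand, shoulders on its top, axes as the stand's. Origin: centre of the shoulders' underside, z up. Above: head 12 mm thick (x, grip across this), 60 wide (y), 42 tall, paper label on its -x face. Below: blade 6 mm thick (x), 50 wide, 32 long; its last 6 mm is 3.5 thick, 46 wide. Lifts straight out.
- holder_label (a point): The middle of the paper label on the wide holder's head: 6 mm to -x and 21 mm above the holder's origin, same axes.
- narrow_holder: The narrow label holder, to be left alone: same make and same height and thickness, but the head is only 36 mm wide and the blade 26 mm. It stands in the stand's other slot.
- stand: Dark wooden stand, fixed, 70 mm (x) by 200 (y) by 50 high; origin at the centre of its underside, z up, -x roughly to the robot. Two slots in its top, 50 mm either side of the middle along y, each 8 mm (x) by 54 (y), 36 deep. Which holder is in which slot varies; the stand may be to the left or right of the shelf.
- shelf: Low light-wood ware shelf, fixed, 160 mm (x) by 260 mm (y), its top 80 mm high; origin at the centre of its underside on the table, z up. Its front is its -x face, towards the robot, and carries the rail. A jar and a cup stand on its far half.
- rail: Aluminium rail on the shelf's front, fixed, 17 mm (x) by 100 (y) by 42 tall, top 88 mm above the table; place along y varies. Origin: centre of the channel's mouth, level with the rail's top; axes as the shelf's. Channel: open at the top, 9 mm (x) by 56 (y), between the front lip (-x side) and back plate, each 4 mm. With the wide holder home, its origin and axes match the rail's.
- seat (a joint): The sprung seat in the channel's bottom, m. 0 = up, its top 24 mm below the rail's top; it grows as the seat is pressed down. It reads 0.008 when the wide holder's shoulders rest on the rail. Pushing it takes about 4 N to start and about 10 N at 0.008; it springs back when let go.
- jar_a: Glass jar with white cap, radius 25 mm, 60 mm tall, on the shelf; leave it alone. Origin at the centre of its underside.
- cup: White ceramic cup, radius 30 mm, 55 mm tall, on the shelf; leave it alone. Origin at the centre of its underside.
- pigment_jar: Amber jar with black cap, radius 26 mm, 65 mm tall, on the table; leave it alone. Origin at the centre of its underside.
- brush_pot: White pot of brushes, radius 34 mm, 180 mm tall with the brushes; leave it alone. Origin at the centre of its underside.
- bowl: White ceramic bowl, radius 50 mm, 45 mm tall, behind the stand; leave it alone. Origin at the centre of its underside.
- palette_knife: Flat spatula-like palette knife, 190 mm long, lying on the table in front of the stand; leave it alone. It lies along its own x.
Not all that is in view belongs to the job. What is shaped like the stand but blue, green or pink is not meant.

How it is judged:
On the way:
1. the wide holder is lifted clear of the stand (z of holder in the frame of stand above 0.084 m), for 0.1 s.
At the end, for the whole second after the job is handed in: Wide holder in the rail, label away from the shelf: shoulders within 1.8 mm of the rail's top, origin within 5 mm of the rail's in plan, upright within 0.08 rad, seat pressed down over 6.2 mm, holder still, fingers holding or pressing it with over 3 N (value of joint seat above 0.0062 m and z of holder in the frame of rail below 0.0018 m and horizontal distance between holder and rail below 0.005 m and angle between the z axis of holder and the z axis of rail, either way round below 0.08 rad and x of holder_label in the frame of rail below -0.003 m and contact force between the fingers and holder above 3 N and linear speed of holder below 0.02 m/s); the arm keeps its last pose, push and grip.
It fails at once if another thing was moved by more than 20 mm (distance of any of narrow_holder, jar_a, cup, pigment_jar, brush_pot, bowl, palette_knife from where it was at the start of the episode above 0.02 m).
It also fails if it takes over 43 s, if anything falls off the work surface, if the arm or the gripper's body presses on something with over 40 N, if the wrist force passes 120 N, or if a joint passes its speed limit or range.

## Robot

A 7-joint arm with a two-finger parallel gripper is mounted at the origin on the work surface. World frame = base frame: x ahead of the robot, y to its left, z up, the work surface at z = 0. Lengths are in m, angles in rad, forces in N, time in s.
With the tool pointing down it reaches from about 0.4 to 0.85 m from the base axis. Payload 6.9 kg.
Tool frame: the origin (TCP) lies midway between the tips of the shut fingers; the grasp point (between the pads) lies behind it (ctrl.pinch_z is the z of the grasp point in the tool frame, in m); z points along the fingers, y is the direction in which the jaws open and shut (so a half turn about z gives the same grasp; the last joint's range is limited). The gripper opens to 85 mm and grips with 20 to 120 N. Pads are 22 mm wide; open, the fingers measure 114 mm over their backs; the gripper's body (76 mm by 85 mm) begins 54 mm behind the grasp point. The pads swing forward as they close: fully open they stand 13 mm farther back than shut.
Start: joints at [1.365, 0.507, -0.238, 1.5, 0.126, 1.149, -0.155], TCP at [0.192, -0.595, 0.231] pointing down, gripper open.
Joint ranges: [-3.08, 3.08], [-0.24, 2.05], [-1.43, 1.35], [0, 2.5], [-1.52, 4.66], [0.17, 1.96], [-2.89, 2.89]. Speed limits (rad/s): [2.39, 2.39, 3.14, 3.14, 3.14, 3.14, 3.14].

## Interface

Orientations are given as a unit quaternion [w, x, y, z].
In Python, from station import ctrl, get_state, vision, ticket, models gives the robot as it stands. Calls block until the motion is done:
- ctrl.movep(position, orientation): joint-space move of the TCP to a pose.
- ctrl.movel(position, frame=None, max_speed=0.15): straight line of the TCP; frame=None keeps the orientation; max_speed is the mean speed in m/s.
- ctrl.set_joints(angles): joint-space move.
- ctrl.ungrasp() and ctrl.close_gripper(force=None): open the fingers fully, or close them until they stop; force is the grip in N (None keeps the last).
- ctrl.pause(seconds).
- ctrl.ik(position, orientation): joint angles nearest the present ones, or None.
- get_state(): the state.
- vision.grab_frame(name): name is "scene" or "side" or "wrist"; returns (picture, depth): 420x560x3 uint8, blue, green, red; 420x560 float32, m along the optical axis (not along the pixel's ray), 0 where there is no reading.
- vision.camera_info(name): a dict with "mtx" (3x3 intrinsics, pixels), "R" (3x3) and "t" (3): a world point X has camera coordinates R X + t; the wrist camera has in their place "hand_eye" (4x4, takes a point from camera to tool coordinates, whose origin is the TCP and whose axes are the flange's). Camera axes: x right, y down, z forward; pixel columns grow to the right and rows downward; lengths in m; the calibration is good to about 2 mm. A picture is of the moment at which its call begins: read the wrist's pose just before it. camera_info takes no time and is no camera call.
A pose or a line that the arm cannot do raises ctrl.Unreachable and nothing moves.
- ticket.close_job(): hands the job in, once; it reports no verdict.
Trained networks look in the newest picture that a camera, given by its name, has taken for a name from the list of things; names that differ only in an ending like _2 or _b are one class to them, and where a whole thing is asked for, a point or a joint stands for the part that bears it (a point fixed in the world has none). Each returns a list of dicts, best first, with "p" (0 to 1); they miss things now and then, are a little off and sometimes report something else, mostly with a low value. They report only what shows in the picture. A call takes as long as a camera call. They do not tell look-alikes from the thing itself.
- models.recognise(camera, target): "point" ([column, row] in pixels, amid what is visible of it).
- models.masks_of(camera, target): "mask" (420x560 bool, what is visible of it) and "point" ([column, row] in pixels, amid what is visible of it).
The state is a dict: "time": time; "qpos": joint angles; "qd": joint speeds; "tau": joint torques, N m; "tcp_pos": TCP position; "eef_rot": TCP orientation; "contact_force": force on the tool from outside, world axes, zero at the start; "wrist_torque": the same for the moment, N m; "width": finger opening in m.
Only numpy, scipy, OpenCV 4.12 (cv2) and the standard library are available. Lean on these libraries where they do the work, as an engineer would, in place of code of your own. Each camera call takes 0.05 s, during which the arm holds its last target. There are 200 camera calls.

## Working session

There is one attempt and no reset: what is moved stays moved. The work goes in short steps, each a Python script; the robot and the scene stay as the last script left them, time stands still between calls to the robot, and variables do not carry over. Pictures are saved under pics/ and viewed, about 8 in all and at most 12, crops included, and the job is handed in when it is done.

```bash
mkdir -p pics; ls; cat > h.py <<'E'
import numpy as np, cv2
from station import ctrl, get_state, vision, ticket, models
from scipy.spatial.transform import Rotation as Rot
def qR(q): return Rot.from_quat([q[1],q[2],q[3],q[0]]).as_matrix()
def Rq(R):
    q=Rot.from_matrix(R).as_quat(); return [q[3],q[0],q[1],q[2]]
def cloud(name):
    s=get_state(); im,d=vision.grab_frame(name); c=vision.camera_info(name)
    K=np.array(c["mtx"]); v,u=np.mgrid[:420,:560]
    P=np.stack([(u-K[0,2])*d/K[0,0],(v-K[1,2])*d/K[1,1],d],-1)
    if "hand_eye" in c:
        H=np.array(c["hand_eye"]); P=P@H[:3,:3].T+H[:3,3]
        P=P@qR(s["eef_rot"]).T+np.array(s["tcp_pos"])
    else: P=(P-np.array(c["t"]))@np.array(c["R"])
    P[d<=0]=np.nan
    return im,P
E
python3 - <<'E'
from h import *
ims=[]
for n in ["scene","side"]:
    im,P=cloud(n); cv2.imwrite(f"pics/{n}0.png",im); np.save(f"{n}0.npy",P)
    for t in ["holder","narrow_holder","stand","rail","shelf","palette_knife","brush_pot","pigment_jar","bowl"]:
        for r in models.masks_of(n,t)[:3]:
            if r["p"]<.2: continue
            m=r["mask"]; p=P[m]; 
            print(n,t,round(r["p"],2),np.round(r["point"]),m.sum(),np.round(np.nanmedian(p,0),3),np.round(np.nanpercentile(p,98,axis=0),3),np.round(np.nanpercentile(p,2,axis=0),3))
s=get_state();print(s["time"],s["eef_rot"],ctrl.pinch_z,s["contact_force"],vision.camera_info("wrist")["hand_eye"])
E
```

```text
pics
scene holder 0.78 [254. 228.] 317 [ 0.643 -0.183  0.075] [ 0.653 -0.155  0.093] [ 0.529 -0.213  0.02 ]
scene narrow_holder 0.53 [220. 222.] 156 [ 0.618 -0.278  0.073] [ 0.624 -0.263  0.093] [ 0.611 -0.295  0.052]
scene narrow_holder 0.53 [273. 224.] 387 [ 0.528 -0.14   0.003] [ 0.582 -0.097  0.021] [ 0.505 -0.278 -0.002]
scene stand 0.91 [236. 191.] 1497 [ 0.383 -0.267  0.044] [ 0.421 -0.172  0.052] [ 0.316 -0.37   0.001]
scene stand 0.85 [155. 188.] 1425 [ 0.386 -0.54   0.044] [ 0.431 -0.451  0.052] [ 0.322 -0.648  0.001]
scene stand 0.78 [238. 242.] 1772 [ 0.651 -0.232  0.042] [ 0.683 -0.132  0.052] [ 0.59  -0.331  0.001]
scene rail 0.63 [426. 202.] 127 [0.476 0.309 0.084] [0.486 0.354 0.089] [0.463 0.262 0.079]
scene shelf 0.97 [417. 228.] 2863 [0.6   0.266 0.077] [0.647 0.388 0.081] [0.476 0.13  0.001]
scene shelf 0.65 [228. 268.] 738 [ 0.741 -0.24   0.028] [ 0.812 -0.192  0.045] [ 0.718 -0.275  0.003]
scene palette_knife 0.65 [275. 224.] 346 [ 0.528 -0.139  0.003] [ 0.575 -0.098  0.02 ] [ 0.505 -0.276 -0.001]
scene brush_pot 0.9 [317. 258.] 1326 [ 0.759 -0.01   0.072] [0.77
[... 1610 characters left out ...]
 0.708 -0.145  0.005]
side pigment_jar 0.7 [308. 247.] 492 [0.421 0.005 0.045] [0.447 0.017 0.069] [ 0.401 -0.028  0.005]
side bowl 0.89 [248. 171.] 517 [ 0.773 -0.245  0.031] [ 0.81  -0.184  0.048] [ 0.718 -0.277  0.005]
side bowl 0.46 [210. 203.] 845 [0.729 0.005 0.075] [0.771 0.024 0.176] [ 0.707 -0.039  0.005]
1.0 [-5.27944938e-06  9.87879275e-01  1.55224155e-01 -1.99421042e-06] -0.0187 [-0.02303971  0.59761193  0.21058836] [[ 6.67046831e-04 -9.49958866e-01 -3.12374308e-01  7.97824296e-02]
 [ 9.99999743e-01  5.51654749e-04  4.57775611e-04  4.15973229e-04]
 [-2.62545230e-04 -3.12374533e-01  9.49958990e-01 -1.43902681e-01]
 [ 0.00000000e+00  0.00000000e+00  0.00000000e+00  1.00000000e+00]]
```

View pics/scene0.png

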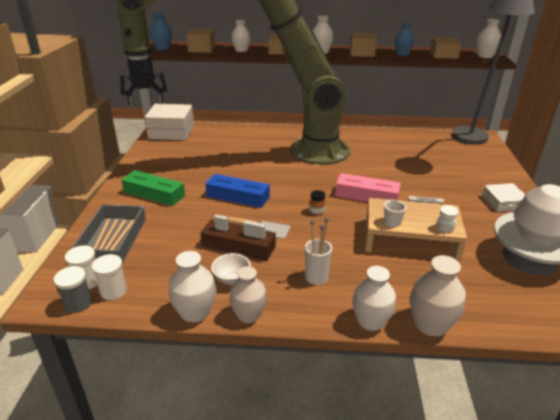

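View pics/side0.png

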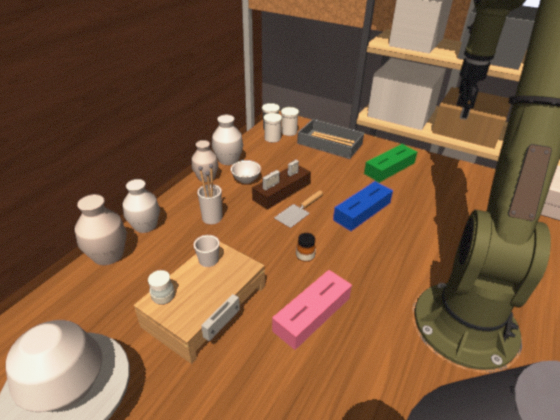

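The two grey heads in the dark stand are the candidates. In scene they are at (254,228) and (220,222); in side at (271,180) and (293,168). The first fits the wide holder: its cloud spans about 58 mm in y, against about 32 mm for the other. The blue, green and pink stands are decoys. Next I estimate the yaws and check IK, then go over the stand for the confirming crop.

```bash
cat >> h.py <<'E'
def tool(yaw,s):
    # tool y = s*x axis of yaw frame, z down
    y=s*np.array([np.cos(yaw),np.sin(yaw),0]); z=np.array([0,0,-1.]); return np.stack([np.cross(y,z),y,z],1)
def rect(p):
    (c,wh,a)=cv2.minAreaRect(p[:,:2].astype(np.float32)*1000); a=np.radians(a)
    if wh[0]>wh[1]: a+=np.pi/2   # x axis along the short side
    a=(a+np.pi/2)%np.pi-np.pi/2
    return np.array(c)/1000,sorted(wh),a
def clean(P,lo,hi): 
    p=P.reshape(-1,3); return p[np.all((p>lo)&(p<hi),1)]
E
python3 - <<'E'
from h import *
for n in ["scene","side"]:
    P=np.load(n+"0.npy")
    print(n,"stand",rect(clean(P,[.55,-.36,.044],[.72,-.1,.056])))
    print(n,"shelf",rect(clean(P,[.42,.1,.074],[.72,.42,.092])))
st,sh=None,None
for s in (1,-1):
    for yaw in (-.26,-.2,-.1,0,.1,.2):
        a=ctrl.ik([.64,-.18,.2],Rq(tool(yaw,s))); b=ctrl.ik([.475,.31,.2],Rq(tool(yaw,s)))
        print(s,yaw,None if a is None else np.round(a,2),None if b is None else np.round(b,2))
E
```

```text
scene stand (array([ 0.65230109, -0.24006433]), [128.67434692382812, 203.3525390625], np.float64(-0.2704063249681221))
scene shelf (array([0.54819983, 0.26366037]), [187.3514404296875, 260.31719970703125], np.float64(-0.0965542369013681))
side stand (array([ 0.65282751, -0.23885126]), [132.85214233398438, 203.83511352539062], np.float64(-0.27025092951851626))
side shelf (array([0.54622845, 0.26489157]), [178.6087646484375, 262.1650085449219], np.float64(-0.08680347204420613))
1 -0.26 [ 0.59  0.65 -0.64  1.43  0.4   1.2  -0.36] [-0.06  0.56 -0.91  1.7   0.49  1.12 -1.37]
1 -0.2 [ 0.59  0.65 -0.65  1.43  0.4   1.2  -0.31] [-0.05  0.57 -0.92  1.7   0.49  1.13 -1.32]
1 -0.1 [ 0.61  0.65 -0.68  1.43  0.42  1.21 -0.22] [-0.05  0.57 -0.93  1.7   0.5   1.13 -1.22]
1 0 [ 0.62  0.66 -0.7   1.43  0.43  1.21 -0.13] [-0.04  0.57 -0.94  1.7   0.51  1.13 -1.13]
1 0.1 [ 0.63  0.67 -0.72  1.43  0.45  1.22 -0.04] [-0.03  0.58 -0.96  1.7   0.52  1.14 -1.04]
1 0.2 [ 0.64  0.67 -0.75  1.43  0.47  1.23  0.04] [-0.02  0.59 -0.98  1.7   0.53  1.15 -0.95]
-1 -0.26 [-0.3   0.84  1.15  1.44 -0.77  1.35 -2.51] [ 0.08  0.69 -1.23  1.7   0.68  1.25  1.57]
-1 -0.2 [-0.3   0.84  1.15  1.44 -0.77  1.35 -2.45] [ 0.08  0.69 -1.23  1.7   0.68  1.25  1.63]
-1 -0.1 [-0.3   0.84  1.15  1.44 -0.77  1.35 -2.35] [ 0.08  0.69 -1.23  1.7   0.68  1.25  1.73]
-1 0 [ 0.17  0.59  0.12  1.43 -0.07  1.12 -2.84] [ 0.08  0.69 -1.23  1.7   0.68  1.25  1.83]
-1 0.1 [ 0.19  0.59  0.09  1.43 -0.05  1.12 -2.76] [ 0.08  0.69 -1.23  1.7   0.68  1.25  1.93]
-1 0.2 [ 0.2   0.59  0.06  1.43 -0.04  1.12 -2.67] [ 0.08  0.69 -1.23  1.7   0.68  1.25  2.03]
```

```bash
python3 - <<'E'
from h import *
ctrl.movep([.64,-.19,.22],Rq(tool(-.265,1)))
im,P=cloud("wrist"); np.save("w1.npy",P); cv2.imwrite("pics/w1.png",im)
for t in ["holder","narrow_holder"]:
    for r in models.masks_of("wrist",t)[:2]: print(t,r["p"],r["point"],np.round(np.nanmedian(P[r["mask"]],0),3))
p=clean(P,[.6,-.24,.082],[.69,-.13,.105]); print("top wide",len(p),rect(p),np.percentile(p[:,2],[5,50,95]))
p=clean(P,[.58,-.33,.082],[.66,-.245,.105]); print("narrow",len(p),len(p)>5 and rect(p))
p=clean(P,[.55,-.36,.046],[.72,-.1,.056]); print("stand",len(p),rect(p),np.median(p[:,2]))
print(get_state()["time"],get_state()["tcp_pos"],get_state()["contact_force"])
E
```

```text
holder 0.84 [272.7, 183.8] [ 0.639 -0.179  0.093]
narrow_holder 0.8 [278.1, 285.4] [ 0.614 -0.269  0.092]
top wide 1140 (array([ 0.63761743, -0.18349976]), [12.26038932800293, 60.36945724487305], np.float64(-0.2657102398599305)) [0.09149563 0.09320478 0.09429955]
narrow 545 (array([ 0.61181036, -0.27926898]), [11.983379364013672, 36.61115646362305], np.float64(-0.2663430069349335))
stand 12451 (array([ 0.65484253, -0.24054445]), [132.15138244628906, 201.407470703125], np.float64(-0.2626195082568392)) 0.05128508621199823
3.3167 [ 0.63962822 -0.19125853  0.21998871] [ 0.53611343 -0.0458518   0.76679407]
```

View pics/w1.png

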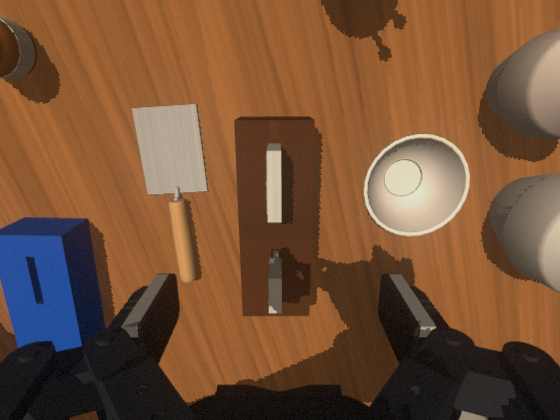

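The wrist view shows the wide holder at (274,183), 12×60 mm on top, and the narrow one at (275,282), 12×36 mm. The knife is to the left and the bowl to the right. I'll save the enlarged crop to confirm before picking.

```bash
python3 -c "
import cv2;a=cv2.imread('pics/w1.png')[100:330,210:340];cv2.imwrite('pics/w1c.png',cv2.resize(a,None,fx=2.5,fy=2.5))"
```

```text
(no output)
```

View pics/w1c.png

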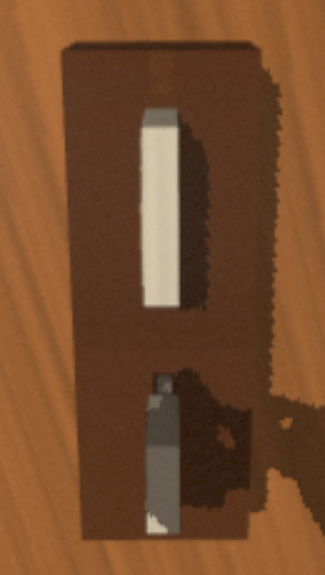

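The crop confirms it: the long bright head (upper, toward the shelf) is the wide holder, and the short one below, with open slot showing, is the narrow holder. Picking now.

```bash
python3 - <<'E'
from h import *
c=[.6376,-.1835]; R=Rq(tool(-.2655,1))
ctrl.movel([*c,.13],frame=R,max_speed=.2)
ctrl.movel([*c,.057],max_speed=.08)
ctrl.close_gripper(force=80)
s=get_state(); print(s["time"],s["width"],s["tcp_pos"],s["contact_force"])
if .009<s["width"]<.016:
    ctrl.movel([*c,.20],max_speed=.12)
    s=get_state(); print(s["time"],s["width"],s["tcp_pos"],s["contact_force"])
    ctrl.movel([.49,.17,.20],frame=Rq(tool(-.09,1)),max_speed=.25)
    s=get_state(); print(s["time"],s["width"],s["tcp_pos"],s["contact_force"])
    im,P=cloud("wrist"); np.save("w2.npy",P); cv2.imwrite("pics/w2.png",im)
    for t in ["holder","rail"]:
        for r in models.masks_of("wrist",t)[:2]:
            p=P[r["mask"]]; print(t,r["p"],r["point"],np.round(np.nanmedian(p,0),3),np.round(np.nanpercentile(p,2,axis=0),3),np.round(np.nanpercentile(p,98,axis=0),3))
            np.save(t+"_mask.npy",r["mask"]) if r["p"]>.4 else 0
E
```

```text
5.6417 0.011499577630228637 [ 0.63773835 -0.1835257   0.05722868] [-0.57991598  0.15224976  2.38510427]
6.9833 0.011031193638701328 [ 0.63712229 -0.18351959  0.19908316] [ 0.16220381 -0.37883443 -0.87452598]
8.6667 0.01079705926318436 [0.49050099 0.16864294 0.19977426] [-0.29322567  1.13056407 -0.97866135]
holder 0.94 [278.2, 293.3] [0.491 0.181 0.236] [0.484 0.141 0.197] [0.498 0.199 0.237]
rail 0.76 [226.3, 39.4] [0.467 0.286 0.089] [0.458 0.26  0.056] [0.478 0.311 0.091]
```

View pics/w2.png

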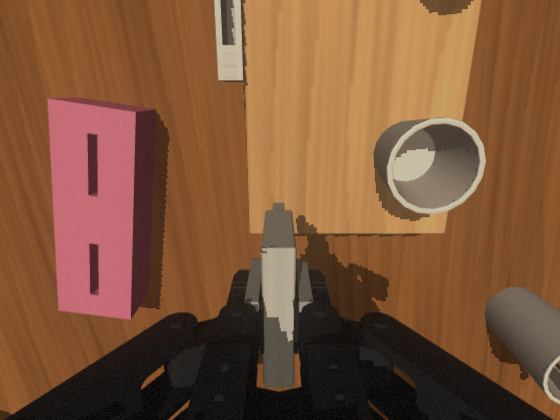

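The held holder is at (278,290), but only the rail's near end shows, at (230,75). I'll move on a bit for a full view of it.

```bash
python3 - <<'E'
from h import *
ctrl.movel([.468,.235,.20],max_speed=.15); ctrl.pause(.2)
s=get_state(); T=np.array(s["tcp_pos"]); R=qR(s["eef_rot"]); print(s["time"],T,np.round(R,4).tolist(),s["contact_force"])
im,P=cloud("wrist"); np.save("w3.npy",P); cv2.imwrite("pics/w3.png",cv2.resize(im,(800,600)))
for t in ["holder","rail"]:
    for r in models.masks_of("wrist",t)[:1]:
        p=P[r["mask"]]; print(t,r["p"],r["point"],np.round(np.nanmedian(p,0),3),np.round(np.nanpercentile(p,2,axis=0),3),np.round(np.nanpercentile(p,98,axis=0),3))
top=clean(P,[.44,.22,.0845],[.51,.39,.095]); print("rail top",len(top),rect(top),np.median(top[:,2]))
# rail top relative offsets
L=(P.reshape(-1,3)-T)@R
L=L[np.all((L>[-.05,-.02,-.07])&(L<[.05,.02,.03]),1)]
f=L[L[:,2]<-.03]; print("head top in tool",len(f),rect(f),np.median(f[:,2]),np.percentile(f,[1,99],axis=0))
sh=clean(P,[.42,.1,.072],[.72,.42,.083]); print("shelf",rect(sh),np.median(sh[:,2]))
E
```

```text
9.625 [0.46849821 0.23372791 0.19984094] [[0.0918, 0.9958, -0.0001], [0.9958, -0.0918, -0.0007], [-0.0007, -0.0, -1.0]] [ 0.42980989 -0.04867659 -0.37922731]
holder 0.93 [278.0, 291.3] [0.469 0.246 0.236] [0.462 0.206 0.176] [0.476 0.264 0.237]
rail 0.92 [268.2, 92.5] [0.47  0.314 0.089] [0.46  0.262 0.057] [0.481 0.358 0.091]
rail top 2677 (array([0.47011691, 0.30971442]), [16.94169807434082, 99.95799255371094], np.float64(-0.0877915048086253)) 0.08923023495581464
head top in tool 10455 (array([2.97973633e-04, 1.46732330e-05]), [39.12455368041992, 60.42391586303711], np.float64(1.560524514470461)) -0.03773128439809377 [[-0.02773217 -0.01877069 -0.06964124]
 [ 0.02996812  0.01867981 -0.03081588]]
shelf (array([0.54427203, 0.24988312]), [178.6394805908203, 231.06492614746094], np.float64(-0.09145534867830207)) 0.08121152819944194
```

View pics/w3.png

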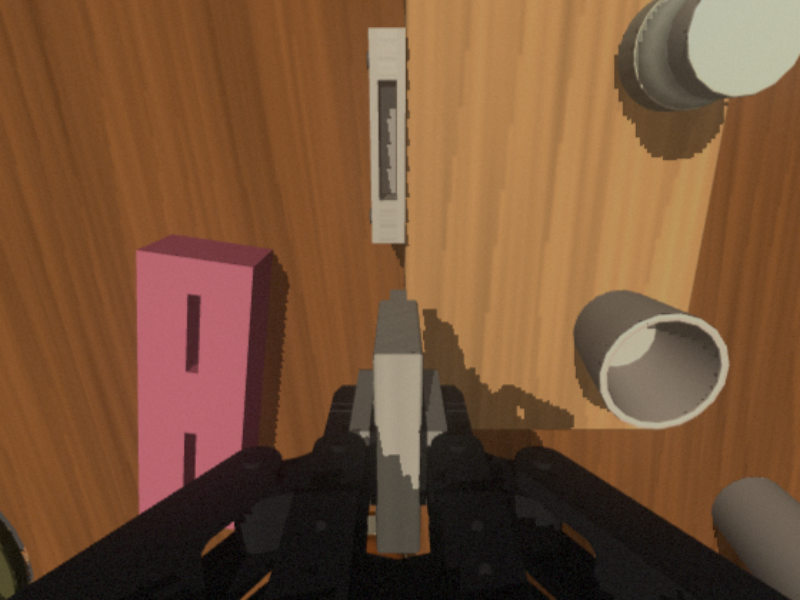

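The rail is fully in view, centred at (387,135) in the enlarged picture. It measures 17×100 mm at (0.470, 0.310), with its top reading 0.0892. I'll get the holder's pose in the hand from the same frame, then go above the channel and feel down.

```bash
python3 - <<'E'
from h import *
P=np.load("w3.npy"); s=get_state(); T=np.array(s["tcp_pos"]); R=qR(s["eef_rot"])
L=(P.reshape(-1,3)-T)@R
f=L[np.all((L>[-.045,-.0085,-.042])&(L<[.045,.0085,-.032]),1)]
A=np.c_[f[:,:2],np.ones(len(f))]; k=np.linalg.lstsq(A,f[:,2],rcond=None)[0]
print("top",len(f),rect(f),"slopes/height",k,np.percentile(f,[1,99],axis=0))
# narrow front-end face (tilt about tool x): mean y at several z
for z in (-.03,-.02,-.01,0,.01):
    g=L[(abs(L[:,2]-z)<.004)&(abs(L[:,1])<.012)&(L[:,0]>.015)&(L[:,0]<.045)]
    if len(g)>20: print(z,len(g),np.percentile(g[:,1],[3,97]),np.median(g[:,0]))
top=clean(P,[.44,.22,.0845],[.51,.39,.095]); c,_,a=rect(top)
Rt=tool(-.090,1)
hc=np.array(rect(f)[0]); tgt=c-(Rt[:2,:2]@hc); print("target tcp",tgt)
E
```

```text
top 5351 (array([-0.00017307,  0.00044343]), [16.939973831176758, 60.41791534423828], np.float64(1.5253727854522325)) slopes/height [ 0.00861245 -0.00021061 -0.03622919] [[-0.02915174 -0.00745408 -0.0395474 ]
 [ 0.02948478  0.00767465 -0.03277556]]
-0.03 319 [-0.00622275  0.00570024] 0.029346448568688063
-0.02 236 [-0.00530342  0.00576442] 0.029357531176484077
-0.01 200 [-0.00539622  0.00577448] 0.029348597581755058
0 154 [-0.00532638  0.00572587] 0.029376032092466968
target tcp [0.46969083 0.30992665]
```

```bash
python3 - <<'E'
from h import *
c=[.4699,.3097]; R=Rq(tool(-.090,1))
def rep(n):
    s=get_state(); print(n,round(s["time"],2),np.round(s["tcp_pos"],4),np.round(s["contact_force"],2),np.round(s["wrist_torque"],2),round(s["width"],4)); return s
ctrl.movel([*c,.20],frame=R,max_speed=.15)
ctrl.movel([*c,.140],max_speed=.1); ctrl.pause(.2); f0=np.array(rep("hover")["contact_force"])
for z in (.126,.120,.112,.105):
    ctrl.movel([*c,z],max_speed=.03); s=rep(z)
    if np.abs(np.array(s["contact_force"])-f0).max()>8: print("STOP"); break
im,P=cloud("wrist"); cv2.imwrite("pics/w4.png",im)
im,P=cloud("side"); cv2.imwrite("pics/s4.png",cv2.resize(im[250:370,150:310],None,fx=4,fy=4))
E
```

```text
hover 11.38 [0.4702 0.3099 0.1406] [ 0.11 -0.29 -0.79] [ 0.   -0.05 -0.03] 0.011
0.126 11.99 [0.4698 0.3097 0.1259] [ 0.19  0.29 -0.9 ] [ 0.   -0.05  0.02] 0.0111
0.12 12.34 [0.4698 0.3096 0.1198] [-0.65  0.59 -1.87] [ 0.01 -0.03  0.  ] 0.0112
0.112 12.76 [0.4698 0.3096 0.1117] [ 0.29 -0.23 -1.14] [ 0.02  0.01 -0.01] 0.0113
0.105 13.14 [0.4698 0.3096 0.1048] [-0.17  0.78 -0.5 ] [ 0.04 -0.07  0.01] 0.0111
```

View pics/s4.png

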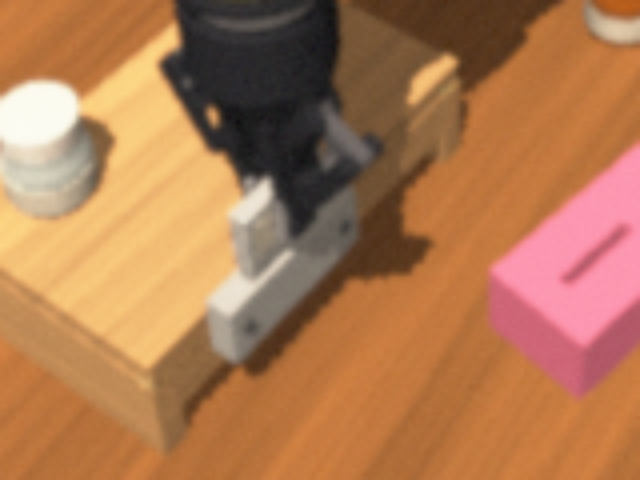

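The head stands over the rail at about (255,235) in the crop, with the blade in the channel and no side force. The label side faces out. Now I press home in steps.

```bash
python3 - <<'E'
from h import *
c=[.4699,.3097]
for z in (.102,.099,.097,.0955,.0945,.0935,.0925,.0915):
    ctrl.movel([*c,z],max_speed=.02); ctrl.pause(.15)
    F=np.mean([(ctrl.pause(.03),get_state()["contact_force"])[1] for _ in range(4)],0)
    s=get_state(); print(z,round(s["time"],2),np.round(s["tcp_pos"],4),np.round(F,1),np.round(s["wrist_torque"],2),round(s["width"],4))
    if F[2]>28 or np.abs(F[:2]).max()>12: print("STOP"); break
im,P=cloud("wrist"); np.save("w5.npy",P); cv2.imwrite("pics/w5.png",im)
s=get_state(); T=np.array(s["tcp_pos"]); R=qR(s["eef_rot"])
L=(P.reshape(-1,3)-T)@R
f=L[np.all((L>[-.045,-.005,-.045])&(L<[.045,.005,-.028]),1)]; f=f[abs(f[:,0])<.028]
print("head top tool z",np.median(f[:,2]),"world z",np.median((f@R.T+T)[:,2]), np.polyfit(f[:,0],f[:,2],1))
t=clean(P,[.44,.22,.083],[.51,.39,.095]); t=t[((t[:,:2]-c)**2).sum(1)>.035**2]; print("rail top",len(t),np.median(t[:,2]))
E
```

```text
0.102 13.82 [0.4702 0.31   0.1023] [-0.4  0.4  3.1] [ 0.22 -0.22 -0.01] 0.0109
0.099 14.41 [0.4702 0.31   0.0992] [0.5 0.5 5.9] [ 0.13 -0.16  0.02] 0.0113
0.097 14.94 [0.4702 0.31   0.0974] [0.4 0.3 6.7] [ 0.02 -0.08  0.04] 0.0112
0.0955 15.47 [0.4702 0.31   0.096 ] [ 0.1 -0.1  8.3] [ 0.02 -0.05  0.05] 0.0111
0.0945 16.01 [0.4702 0.31   0.0952] [-0.2 -0.2  9.9] [-0.08  0.1   0.02] 0.0111
0.0935 16.54 [0.4702 0.31   0.0951] [-2.1 -2.3 19.2] [-0.51  0.53  0.04] 0.0112
0.0925 17.07 [0.4702 0.3101 0.095 ] [-4.4 -4.6 28.5] [-1.02  1.07  0.01] 0.011
STOP
head top tool z -0.0361821128095387 world z 0.13123387034045866 [ 0.00126677 -0.03618482]
rail top 1415 0.08917465554144088
```

Force rose along the spring to 10 N, then stiffened sharply at z = 0.0951. The head top is 42.06 mm above the rail top, which must be 42 when flush, so it is home. I'll ease off to about 20 N, take a last look and hand in.

```bash
python3 - <<'E'
from h import *
ctrl.movel([.4699,.3097,.0933],max_speed=.02); ctrl.pause(.6)
s=get_state(); print(round(s["time"],2),np.round(s["tcp_pos"],4),np.round(s["contact_force"],1),round(s["width"],4))
im,P=cloud("wrist"); cv2.imwrite("pics/w6.png",im)
T=np.array(s["tcp_pos"]); R=qR(s["eef_rot"]); L=(P.reshape(-1,3)-T)@R
f=L[np.all((L>[-.028,-.005,-.045])&(L<[.028,.005,-.028]),1)]
t=clean(P,[.44,.22,.083],[.51,.39,.095]); t=t[((t[:,:2]-T[:2])**2).sum(1)>.035**2]
h=np.median((f@R.T+T)[:,2])-np.median(t[:,2]); print("head above rail",h)
if abs(h-.042)<.001 and s["contact_force"][2]>11: ticket.close_job(); print("closed")
E
```

```text
17.98 [0.4702 0.3101 0.0951] [-2.6 -2.6 21.1] 0.0112
head above rail 0.04201442178827501
the job is handed in; nothing more can be done
closed
```

View pics/w6.png

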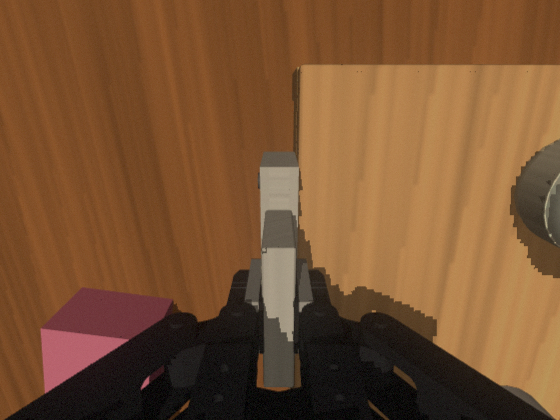

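The wide label holder is pressed home in the shelf rail with its label facing away from the shelf, and the arm is still holding it there at about 21 N. I handed the job in at 18 s of the 43 s allowed.

- **Seating:** the head top is 42.0 mm above the rail top, which is what flush shoulders give. On the way down the spring force rose to about 10 N, then climbed sharply at the stop. The seat reading itself isn't available to me, so full travel is inferred from these two checks.
- **Alignment:** the last wrist picture shows the head (279,290) in line with the rail (279,200), with about 3 N of sideways force. Measured tilt is under 0.01 rad.
- **Grip:** the finger opening stayed at about 11 mm, so the holder has not slipped.
- **Label side:** I took this from the stand's axes (its -x side faces the robot) and did not see the paper itself clearly.
- **Other things:** I did not measure them again afterwards. I felt no unexpected contact at any of the force readings.

No check failed. The cameras read heights about 1 mm too high, so I compared heights relative to the rail instead.

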